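Dock the vial tray on the shaker's three balls

TASK

Lift the vial tray off the bench by its handle and dock it on the reciprocating shaker's deck, so that its three grooves sit fully home on the deck's three balls with both spring rollers snapped over its ears. The deck has stopped somewhere along its stroke, so feel for the balls: ease the tray down past the rollers and slide it lightly over the balls until the grooves find them and the springs draw it home, giving way sideways and never forcing or slamming it, then let go. Keep the tray level and leave the other things where they stand.

Things in the scene. Friction and masses are not known exactly. Their poses are not given: they have to be found in the camera images.
- tray_grip (a point): Centre of the grey handle block, 36 (x) x 20 (y) x 32 (z) mm, on a stem over the middle of the loose vial tray: plate 150 (x) x 120 (y) x 8 mm on four 20 mm legs, a white rack at either end, vials only in the +x one. Axes: the tray's, z up. 91 mm above the bench while it stands there; racks and vials end 22 mm or more lower. Grip across the 20 mm (y). Tray mass 0.33 to 0.55 kg.
- tray_seat (a point): Under the tray's middle, 71 mm below the handle's centre: where the lines of the underside's three V-grooves meet. They run outward towards the tray's +y and 120 degrees either side, past 42 mm out; walls 50 degrees steep, 6 mm deep, mouth 10 mm wide, with flat steel lands 19 to 31 mm wide along both sides. Axes: the tray's.
- tray_ear (a point): Nose of the steel ear at the tray's +y side (mirrored at -y), 80 mm long in x, 74 mm from the tray's middle, 67 mm below the handle's centre. Arrow-shaped: the underside slopes back inward at 50 degrees as a lead-in, the upper side at 45 degrees, for the roller to pull down on.
- shaker: Reciprocating shaker, fixed: white housing 240 x 240 x 70 mm; origin: centre of its underside, on the bench; z up. On it an aluminium deck, 150 (x) x 210 (y) mm, top 90 mm above the bench, same heading, held stiffly wherever its stroke along x stopped (not measured). Tray and shaker may press on each other with 75 N at most, all contacts added, of which weight and springs make about 50 when home.
- seat_back (a point): Fixed to the housing, 114 mm above the bench: where the tray's seat point comes home if the deck stands fully back (-x). Home is this point moved up to 28 mm along the shaker's +x, as the deck stopped, tray's x along shaker's x. Deck's steel balls: 10 mm wide, centres 106 mm above the bench, 42 mm from deck's middle, towards +y and 120 degrees either side. Lands rest on them 3 mm above home.
- roller_back (a point): Middle of the roller at the deck's +y side (mirrored at -y) if the deck stands fully back: 10 mm thick, 20 mm long, 72 mm from the deck's middle, 124 mm above the bench; on the deck, so as far forward as it is. Springs yield outward. From about 20 mm above home the ears push the rollers apart (10 to 20 N); 6 mm above home they pass the noses and pull the tray down, with 10 to 15 N at home.
- beaker_rim (a point): Bystander: centre of the mouth of a glass beaker, 68 mm wide, 85 mm tall.
- wash_bottle: Bystander: white bottle, 66 mm wide, 160 mm tall; origin at the centre of its underside.
- jar: Bystander: amber jar, 56 mm wide, 60 mm tall; origin at the centre of its underside.
Mind the look-alikes: they are no part of the job. What is shaped like the part that bears tray_grip but pink is not meant.

How it is judged:
By the outcome, as a careful person would: the job done as asked, in the order asked, and still so for the second after the job is handed in, with the robot touching nothing.
It also fails if it takes over 61 s, if anything falls off the work surface, if the arm or the gripper's body presses on something with over 40 N, if the wrist force passes 120 N, or if a joint passes its speed limit or range.

ROBOT

A 6-joint arm with a two-finger parallel gripper is mounted at the origin on the work surface. World frame = base frame: x ahead of the robot, y to its left, z up, the work surface at z = 0. Lengths are in mm, angles in degrees, forces in N, time in s.
With the tool pointing down it reaches from about 350 to 850 mm from the base axis. Payload 8.1 kg.
Tool frame: the origin (TCP) lies at the very end of the fingers, on their centre line; the grasp point (between the pads) lies r.tcp_to_grasp behind it (r.tcp_to_grasp is the distance from the TCP to the grasp point, in mm); z points along the fingers, y is the line along which they close (so a half turn about z gives the same grasp; the last joint's range is limited). The gripper opens to 85 mm and grips with 20 to 120 N. Pads are 22 mm wide; open, the fingers measure 114 mm over their backs; the gripper's body (76 mm by 85 mm) begins 54 mm behind the grasp point. The pads swing forward as they close: fully open they stand 13 mm farther back than shut.
Start: joints at [-75.596, 7.471, 85.268, -0, 87.261, -4.893], TCP at [198.301, -566.288, 206.192] pointing down, gripper open.
Joint ranges: [-169.43, 169.43], [-51.17, 129.36], [1.28, 143.12], [-76.62, 256.62], [0, 156.53], [-152.29, 152.29]. Speed limits (degrees/s): [136.94, 136.94, 159.86, 180, 180, 180].

INTERFACE

Orientations are given as [roll, pitch, yaw] about the fixed x, y, z axes, in that order (R = Rz(yaw) Ry(pitch) Rx(roll)).
In Python, from bench import r gives the robot as it stands.
- The arm moves only by the shell command python3 -m handwheel 'ROWS' [OPENING] [FORCE]. ROWS is JSON, a list of rows, each a list of 4 numbers: the shift along the tool's x, y, z in m, then the turn about the tool's z in degrees. A call has 1 to 10 rows; each row shifts and turns the commanded pose from where the row before left it, along the tool's axes as they then stand; what a row does not reach is not made up. A row lasts 1/10 s, in which the tool goes at most 50 mm and 8.59 degrees, less where a joint would pass 70% of its speed; a pose out of reach is approached as far as the arm can. A call is refused whole if a number of a shift passes 0.05 or a number of a turn 8.59, either way. A call with a gripper value outside its range is refused whole. OPENING is the finger opening in m, from 0 to 0.0854, set as the call begins (- or left out, the last holds). The fingers move at their own pace and stop on an object; FORCE is the grip in N (left out, the last holds). Time passes only in rows, so rows that do not move let the fingers close. It gives the time, the measured TCP pose, the force, the opening and the grip force at its end, in the units of the state.
- r.sense(): the state, without advancing time (a new reading comes with each control period).
- r.snapshot(name): name is "scene" or "top" or "wrist"; returns the picture (384x512x3 uint8, red, green, blue); there is no depth.
- r.camera_params(name): a dict with "fx", "fy", "cx", "cy" (pixels), "D" ([k1, k2, p1, p2, k3] as OpenCV has them; the pictures are not rectified), "R" (3x3) and "t" (3): a world point X has camera coordinates R X + t; the wrist camera has in their place "mount" (4x4, takes a point from camera to tool coordinates, whose origin is the TCP and whose axes are the flange's). Camera axes: x right, y down, z forward; pixel columns grow to the right and rows downward; lengths in mm; the calibration is good to about 2 mm. A picture is of the moment at which its call begins: read the wrist's pose just before it. camera_params takes no time and is no camera call.
- r.hand_in(): hands the job in; it is judged then, once.
The state is a dict: "time": time; "joint_pos": joint angles; "qd": joint speeds; "joint_efforts": joint torques, N m; "tool_pos": TCP position; "tcp_rot": TCP orientation; "ft_force": force on the tool from outside, world axes, zero at the start; "wrist_torque": the same for the moment, N m; "finger_gap": finger opening in mm; "grip_force": force on a finger pad.
Only numpy, scipy, OpenCV 4.12 (cv2) and the standard library are available. Lean on these libraries where they do the work, as an engineer would, in place of code of your own. Each camera call takes 0.05 s, during which the arm holds its last target. There are 200 camera calls.

## Working session

There is one attempt and no reset: what is moved stays moved. The work goes in short steps, Python scripts to look and compute and a shell command to move; the robot and the scene stay as the last step left them, time stands still between calls to the robot, and variables do not carry over. Pictures are saved under pics/ and viewed, at most 10 in all, crops included, and the job is handed in when it is done.

```bash
ls; mkdir -p pics; python3 - <<'E'
from bench import r
import cv2
print(r.sense(), r.tcp_to_grasp)
for n in("scene","top"):
    cv2.imwrite(f"pics/{n}0.png",r.snapshot(n)[:,:,::-1]); print(n,r.camera_params(n))
print(r.camera_params("wrist"))
E
```

```text
pics
{'time': 0.0, 'joint_pos': array([-7.55979459e+01,  7.51284913e+00,  8.53323397e+01, -1.06375360e-03,
        8.72597035e+01, -4.89266275e+00]), 'qd': array([ 0.00225593, -0.13947436,  0.08927745, -0.02114473,  0.08084105,
       -0.09919184]), 'joint_efforts': array([ 1.21492511e-03, -5.69396281e+01, -5.00548053e+01, -1.23489172e-04,
        1.48564309e-02,  2.23206814e-05]), 'tool_pos': array([ 198.12373852, -565.70509964,  205.13867665]), 'tcp_rot': array([-1.79895399e+02, -7.88761945e-03,  1.92947615e+01]), 'ft_force': array([0.69510953, 0.31056828, 0.38763495]), 'wrist_torque': array([ 0.03045928, -0.01139799, -0.00073163]), 'grip_force': 0.0, 'finger_gap': 85.51279714074329} 18.700000000000003
scene {'fx': 482.53182288417844, 'fy': 482.53182288417844, 'cx': 266.1327534716828, 'cy': 194.97108762934081, 'D': array([-0.12567256,  0.        ,  0.        ,  0.        ,  0.        ]), 'R': array([[ 0.46339064,  0.88610966, -0.00887617],
       [ 0.59588505, -0.3190003 , -0.73699377],
       [-0.6558888 ,  0.33622684, -0.67584125]]), 't': array([-249.68578904, -295.77984195, 1787
[... 236 characters left out ...]
 -0.00677712],
       [-0.99323223, -0.02580784, -0.11324174],
       [ 0.11302372,  0.00976007, -0.99354435]]), 't': array([ -6.90567819, 598.04471109, 975.77191259])}
{'fx': 269.4635779112829, 'fy': 269.4635779112829, 'cx': 256.0537160993117, 'cy': 191.81142738229295, 'D': array([-0.05467417,  0.        ,  0.        ,  0.        ,  0.        ]), 'mount': array([[ 3.91951994e-04, -9.52510828e-01, -3.04504466e-01,
         7.78115322e+01],
       [ 9.99999859e-01,  4.82661626e-04, -2.22619022e-04,
         5.54118492e-01],
       [ 3.59019650e-04, -3.04504335e-01,  9.52510882e-01,
        -1.67057175e+02],
       [ 0.00000000e+00,  0.00000000e+00,  0.00000000e+00,
         1.00000000e+00]])}
```

View pics/scene0.png

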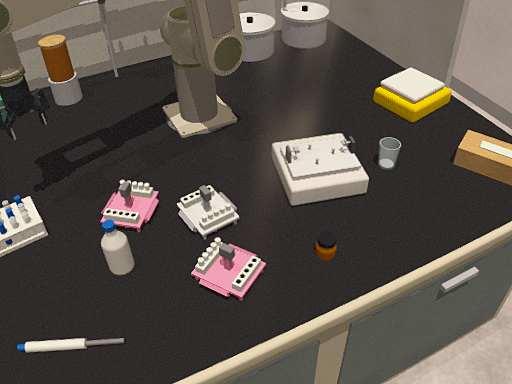

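View pics/top0.png

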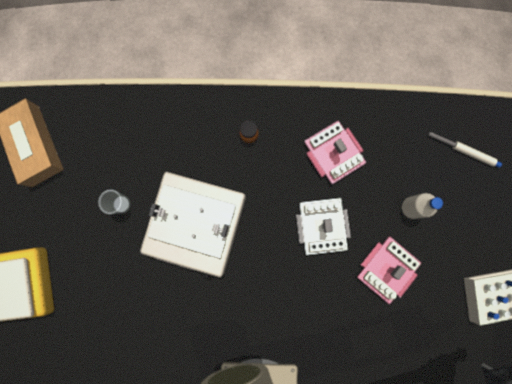

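The scene picture shows the white tray at about (207,210) and, in the top picture, at (325,226). Its pink look-alikes are at (335,152) and (390,270). The shaker is at (193,224), the beaker at (113,203), the jar at (249,132) and the bottle at (420,206). I'll enlarge the tray and shaker.

```bash
python3 - <<'E'
import cv2,numpy as np
t=cv2.imread("pics/top0.png");s=cv2.imread("pics/scene0.png")
a=cv2.resize(t[165:285,130:250],(400,400),interpolation=cv2.INTER_CUBIC)
b=cv2.resize(t[190:265,285:360],(400,400),interpolation=cv2.INTER_CUBIC)
cv2.imwrite("pics/crop.png",np.hstack([a,b]))
E
```

```text
(no output)
```

View pics/crop.png

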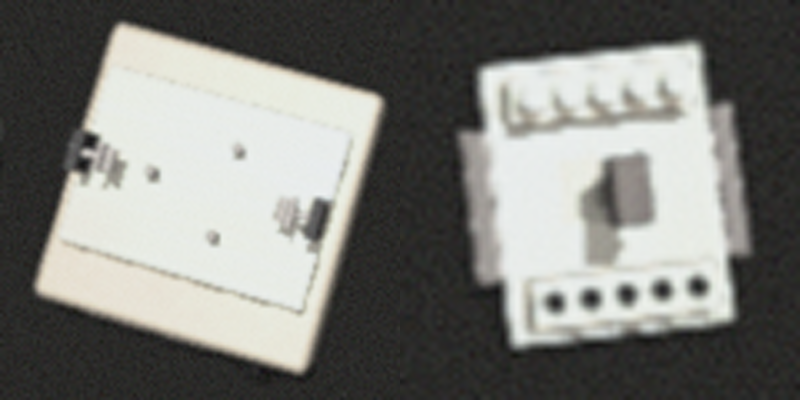

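The vials are in the upper rack, so tray +x points up in the image (world +x, yaw about +6°). The balls at crop (153,174), (238,151) and (213,237) put the shaker yaw near −15°. Next I'll compute positions.

```bash
cat > h.py <<'E'
import numpy as np,cv2
from scipy.spatial.transform import Rotation as Ro
from bench import r
def cam(name,s=None):
    p=r.camera_params(name); K=np.array([[p['fx'],0,p['cx']],[0,p['fy'],p['cy']],[0,0,1]])
    if name!="wrist": return K,p['D'],p['R'],p['t']
    s=s or r.sense(); T=np.eye(4); T[:3,:3]=Ro.from_euler('xyz',s['tcp_rot'],degrees=True).as_matrix(); T[:3,3]=s['tool_pos']
    W=np.linalg.inv(T@p['mount']); return K,p['D'],W[:3,:3],W[:3,3]
def ray(c,uv,z):
    K,D,R,t=c; d=np.append(cv2.undistortPoints(np.array([[uv]],float),K,D)[0,0],1)
    d=R.T@d; o=-R.T@t; return o+d*(z-o[2])/d[2]
def proj(c,X):
    K,D,R,t=c; return cv2.projectPoints(np.array(X,float).reshape(-1,1,3),cv2.Rodrigues(R)[0],t,K,D)[0][:,0]
E
python3 - <<'E'
from h import *
c=cam("top")
A=lambda u,v:(130+(u+.5)/3.3333-.5,165+(v+.5)/3.3333-.5)
B=lambda u,v:(285+(u-400+.5)/5.3333-.5,190+(v+.5)/5.3333-.5)
h=ray(c,B(630,190),107); print("handle",h)
P=[ray(c,B(*q),z)[:2] for q,z in(((480,65),28),((702,42),28),((735,320),28),((515,348),28))]
print("plate",P,np.mean(P,0),[np.degrees(np.arctan2(*(P[i]-P[j])[::-1])) for i,j in((0,3),(1,2),(0,1),(3,2))])
H=[ray(c,A(*q),70)[:2] for q in((118,22),(384,97),(305,375),(35,292))]
print("hous",np.mean(H,0),[np.degrees(np.arctan2(*(H[i]-H[j])[::-1])) for i,j in((0,3),(1,2),(0,1),(3,2))])
Bl=[ray(c,A(*q),108)[:2] for q in((153,174),(238,151),(213,237))]
print("balls",Bl,np.mean(Bl,0)); d=Bl[0]-np.mean(Bl,0);print(np.linalg.norm(d),np.degrees(np.arctan2(-d[0],d[1])))
D=[ray(c,A(*q),90)[:2] for q in((118,67),(350,130),(305,313),(62,240))]; print("deck",np.mean(D,0))
print("beaker",ray(c,(113,202),85))
E
```

```text
handle [ 509.85225147 -173.91136614  107.        ]
plate [array([ 577.94563785, -106.12727872]), array([ 593.64779153, -227.69044024]), array([ 443.29418678, -246.3733303 ]), array([ 425.90626489, -127.43521875])] [ 510.19847026 -176.906567  ] [np.float64(7.977899636253521), np.float64(7.083247629789787), np.float64(97.36006788436814), np.float64(98.31732338159352)]
hous [506.49292527 194.4974065 ] [np.float64(-14.220338303319762), np.float64(-14.048469199519888), np.float64(75.69919351835063), np.float64(75.39882728346703)]
balls [array([521.18690984, 233.03453323]), array([541.64092754, 164.97291228]), array([472.41346256, 182.10159385])] [511.74709998 193.36967978]
40.77266987700022 -13.386752285511205
deck [512.76474477 191.94254154]
beaker [558.02726435 419.30036639  85.        ]
```

```bash
python3 -m handwheel '[[0,0,0,5.8],[0,0,0,5.8],[0.03,-0.0287,0,0],[0.03,-0.0287,0,0],[0.03,-0.0287,0,0],[0.03,-0.0287,0,0],[0.03,-0.0287,0,0],[0.03,-0.0287,0,0],[0.03,-0.0287,0,0],[0.03,-0.0287,0,0]]'
python3 -m handwheel '[[0.03,-0.0287,0,0],[0.03,-0.0287,0,0],[0.03,-0.0287,0,0],[0.03,-0.0287,0,0],[0,0,0,0],[0,0,0,0]]'
python3 - <<'E'
from h import *
s=r.sense();print(s['tool_pos'],s['tcp_rot'],s['time'],s['ft_force'])
c=cam("wrist",s)
im=r.snapshot("wrist")[:,:,::-1];cv2.imwrite("pics/w1.png",cv2.resize(im,(768,576)))
print(proj(c,[[510,-175,107],[510,-175,28]])*1.5)
E
```

```text
time: 1.1
tool_pos: [406.0, -304.9, 205.8]
tcp_rot: [-180.0, 0.0, 7.7]
ft_force: [0.5, -0.8, 0.2]
finger_gap: 85.5
grip_force: 0.0
time: 1.7
tool_pos: [509.0, -175.9, 205.6]
tcp_rot: [-180.0, 0.1, 7.8]
ft_force: [-0.2, -1.0, -0.1]
finger_gap: 85.3
grip_force: 0.0
[ 508.95773156 -175.86028332  205.59695083] [-1.79980612e+02  6.85674461e-02  7.83477016e+00] 1.7 [-0.1772248  -0.95920204 -0.13674529]
[[382.34421321 276.17143426]
 [382.77306774 250.89411146]]
```

View pics/w1.png

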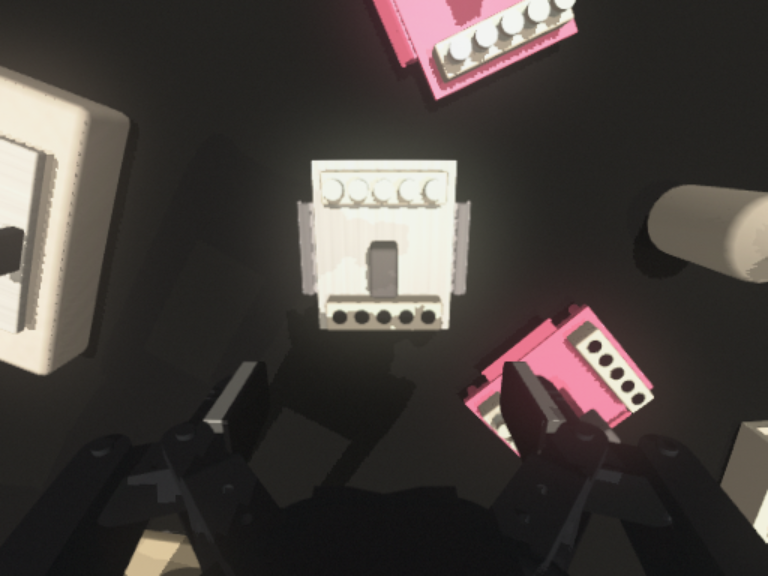

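The tray is centred under the tool: handle at (383,268), plate top corners at (312,160) and (457,160). I'll check its x offset and yaw numerically.

```bash
python3 - <<'E'
from h import *
c=cam("wrist"); im=cv2.imread("pics/w1.png").astype(int).mean(2)
print([(v,int(im[v,378:390].mean())) for v in range(228,310,3)])
U=lambda u,v:((u+.5)/1.5-.5,(v+.5)/1.5-.5)
P=[ray(c,U(*q),28)[:2] for q in((312,160),(457,160))]
d=P[1]-P[0];print(P,np.linalg.norm(d),np.degrees(np.arctan2(d[0],-d[1])))
a=np.degrees(np.arctan2(d[0],-d[1]));print("centre from edge",np.mean(P,0)-75*np.array([np.cos(np.radians(a)),np.sin(np.radians(a))]))
for q in((383,242),(383,250),(383,296)):print(q,ray(c,U(*q),107))
# ears
E=[ray(c,U(*q),32)[:2] for q in((300,202),(303,294),(469,202),(466,294))];print("ears",np.mean(E,0),E)
E
```

```text
[(228, 233), (231, 233), (234, 233), (237, 232), (240, 176), (243, 94), (246, 94), (249, 116), (252, 134), (255, 136), (258, 135), (261, 135), (264, 134), (267, 134), (270, 134), (273, 133), (276, 131), (279, 131), (282, 130), (285, 129), (288, 134), (291, 136), (294, 136), (297, 111), (300, 125), (303, 210), (306, 236), (309, 211)]
[array([ 577.36473976, -108.01453646]), array([ 593.41652027, -225.59028165])] 118.66640432312207 7.774123805588952
centre from edge [ 511.07995262 -176.94751748]
(383, 242) [ 533.28189204 -172.92162873  107.        ]
(383, 250) [ 527.89000168 -173.6523351   107.        ]
(383, 296) [ 495.59197158 -178.02857105  107.        ]
ears [ 512.11886253 -176.81182992] [array([ 542.63201453, -101.65058   ]), array([ 462.25082963, -110.29871519]), array([ 561.66688402, -241.03445933]), array([ 481.92572194, -254.26356513])]
```

```bash
python3 -m handwheel '[[0.002,0,0.03,0],[0,0,0.03,0],[0,0,0.03,0],[0,0,0.025,0],[0,0,0.0165,0],[0,0,0,0]]' 0.06
python3 -m handwheel '[[0,0,0,0],[0,0,0,0],[0,0,0,0],[0,0,0,0],[0,0,0,0],[0,0,0,0],[0,0,0,0],[0,0,0,0]]' 0 80
```

```text
time: 2.35
tool_pos: [507.8, -176.8, 71.5]
tcp_rot: [-179.8, 0.3, 7.6]
ft_force: [-0.3, -0.5, 0.4]
finger_gap: 59.8
grip_force: 0.0
time: 3.15
tool_pos: [511.8, -176.5, 76.2]
tcp_rot: [180.0, -0.1, 7.7]
ft_force: [-2.5, 3.3, 7.2]
finger_gap: 16.6
grip_force: 78.5
```

```bash
python3 -m handwheel '[[0,0,0,0],[0,0,0,0],[0,0,0,0]]'
python3 - <<'E'
from h import *
for i in range(2):
  c=r.snapshot("wrist");s=r.sense();print(s['tool_pos'],s['tcp_rot'],s['ft_force'],s['finger_gap'],s['grip_force'])
cv2.imwrite("pics/w2.png",c[:,:,::-1])
E
```

```text
time: 3.45
tool_pos: [511.8, -176.5, 76.2]
tcp_rot: [180.0, -0.1, 7.7]
ft_force: [-1.7, 3.5, 6.2]
finger_gap: 17.3
grip_force: 78.5
[ 511.80326953 -176.46268203   76.18329886] [ 1.79959851e+02 -1.02821656e-01  7.72009449e+00] [-1.8900194   3.33797734  5.99802032] 17.242543202974762 78.50998520851135
[ 511.81590325 -176.47579145   76.19415108] [ 1.79955997e+02 -1.03248207e-01  7.72181641e+00] [-1.56598471  3.4610126   6.59278209] 16.709716647553783 78.5100781917572
```

View pics/w2.png

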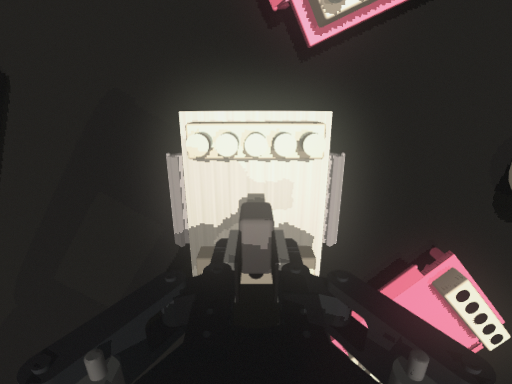

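```bash
python3 -m handwheel '[[0,0,-0.01,0],[0,0,-0.02,0],[0,0,-0.03,0],[0,0,-0.03,0],[0,0,-0.03,0],[0,0,-0.03,0],[0,0,-0.02,0],[0,0,0,0],[0,0,0,0]]'
python3 -m handwheel '[[0,0,0,5],[0,0,0,6],[0,0,0,6],[0,0,0,4.9],[-0.008,-0.013,0,0],[-0.01575,-0.0256,0,0],[-0.01575,-0.0256,0,0],[-0.01575,-0.0256,0,0],[-0.01575,-0.0256,0,0],[-0.01575,-0.0256,0,0]]'
python3 -m handwheel '[[-0.01575,-0.0256,0,0],[-0.01575,-0.0256,0,0],[-0.01575,-0.0256,0,0],[-0.01575,-0.0256,0,0],[-0.01575,-0.0256,0,0],[-0.01575,-0.0256,0,0],[-0.01575,-0.0256,0,0],[-0.01575,-0.0256,0,0],[-0.008,-0.0125,0,0],[0,0,0,0]]'
python3 -m handwheel '[[0,0,0,0],[0,0,0,0],[0,0,0,0],[0,0,0,0]]'
python3 - <<'E'
from h import *
s=r.sense();print(s['tool_pos'],s['tcp_rot'],s['time'],s['ft_force'],s['wrist_torque'])
c=cam("wrist",s)
im=r.snapshot("wrist")[:,:,::-1];cv2.imwrite("pics/w3.png",cv2.resize(im,(768,576)))
y=np.radians(-14.2);R=np.array([[np.cos(y),-np.sin(y)],[np.sin(y),np.cos(y)]])
b=[np.append(np.array([511.8,193.2])+R@(42*np.array([np.cos(np.radians(a)),np.sin(np.radians(a))])),106) for a in(90,210,330)]
print(proj(c,b)*1.5+.25)
E
```

```text
time: 4.45
tool_pos: [510.7, -176.5, 244.2]
tcp_rot: [180.0, 0.0, 7.7]
ft_force: [-0.2, -0.4, -4.7]
finger_gap: 16.6
grip_force: 78.6
time: 5.45
tool_pos: [459.7, -16.8, 242.7]
tcp_rot: [180.0, 0.2, -14.1]
ft_force: [0.6, 1.1, -4.2]
finger_gap: 16.9
grip_force: 78.7
time: 6.45
tool_pos: [382.7, 226.6, 242.8]
tcp_rot: [179.9, 0.2, -13.9]
ft_force: [0.1, -1.1, -5.4]
finger_gap: 17.1
grip_force: 78.8
time: 6.85
tool_pos: [385.0, 224.4, 244.6]
tcp_rot: [180.0, -0.0, -14.3]
ft_force: [0.6, -0.8, -5.0]
finger_gap: 16.9
grip_force: 78.8
[385.04958334 224.40712911 244.61399445] [ 1.79994420e+02 -1.34342541e-03 -1.42601238e+01] 6.85 [ 0.60152429 -0.77169295 -4.96284146] [-0.00470618  0.01521163  0.00108812]
[[321.56515769  81.31210241]
 [411.76872544 136.14693462]
 [413.49142454  22.83127729]]
```

View pics/w3.png

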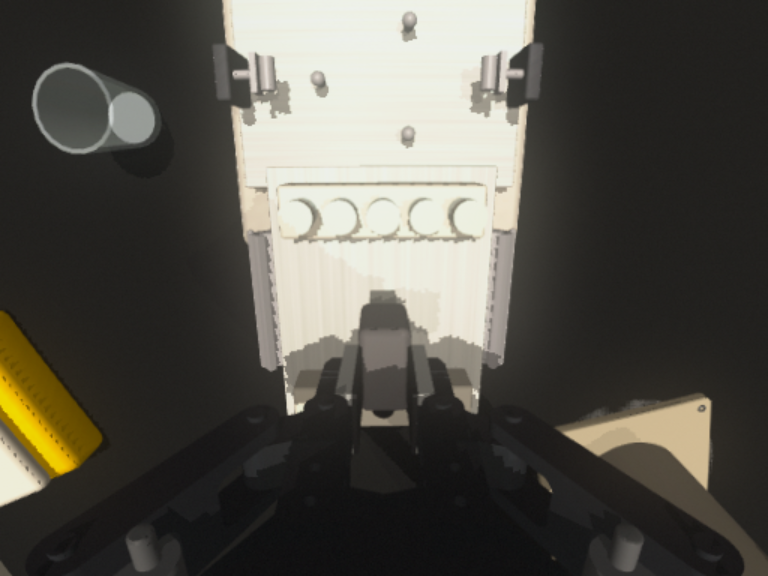

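The balls are clear at (318,78), (408,133) and (409,20), and the rollers are at (264,73) and (491,73). The tray is held straight. Now I'll fit the ball pattern.

```bash
python3 - <<'E'
from h import *
from scipy.optimize import least_squares
s=r.sense();c=cam("wrist",s)
g=cv2.imread("pics/w3.png").astype(float).mean(2)
uv=[]
for u,v in((318,78),(408,133),(409,20)):
    p=g[v-12:v+13,u-12:u+13]; w=np.clip(190-p,0,None)*(np.hypot(*np.mgrid[-12:13,-12:13])<11); Y,X=np.mgrid[-12:13,-12:13]
    uv.append((u+(w*X).sum()/w.sum(),v+(w*Y).sum()/w.sum()))
uv=np.array(uv);print(uv)
def f(p,full=0):
    y=np.radians(p[2]);R=np.array([[np.cos(y),-np.sin(y)],[np.sin(y),np.cos(y)]])
    b=[np.append(p[:2]+R@(42*np.array([np.cos(np.radians(a)),np.sin(np.radians(a))])),106) for a in(90,210,330)]
    return (proj(c,b)*1.5+.25-uv).ravel()
q=least_squares(f,[512,193,-14]);print(q.x,q.fun)
# tray in hand: plate far edge corners, seat-z = tcp-56.2, plate top +8
U=lambda u,v:((u+.5)/1.5-.5,(v+.5)/1.5-.5)
P=np.array([ray(c,U(*k),s['tool_pos'][2]-56.2+8)[:2] for k in((268,167),(496,167))]);d=P[1]-P[0]
a=np.degrees(np.arctan2(d[0],-d[1]));m=P.mean(0)-75*np.array([np.cos(np.radians(a)),np.sin(np.radians(a))])
print("tray",np.linalg.norm(d),a,m,m-s['tool_pos'][:2])
dd=q.x[:2]-s['tool_pos'][:2];y=np.radians(s['tcp_rot'][2]);print("tool shift",dd@[np.cos(y),np.sin(y)],dd@[np.sin(y),-np.cos(y)])
E
```

```text
[[319.93242792  82.72564845]
 [407.06737691 137.74193781]
 [408.54071109  25.10374382]]
[511.29726639 196.1474706  -14.34135971] [-2.05870195  0.25693475  0.88262097  0.16882917  1.16312507 -0.29609015]
tray 117.35537817800873 -14.242806696427671 [384.85518151 225.29848479] [-0.1612558   0.78156822]
tool shift 129.37823132362558 -3.5981266605068916
```

```bash
python3 -m handwheel '[[0.013,0,0,0],[0.025,-0.001,0,0],[0.03,-0.0018,0,0],[0.03,0,0,0],[0.025,0,0,0],[0.01,0,0,0],[0,0,0,0],[0,0,0,0],[0,0,0,0]]'
python3 -m handwheel '[[0,0,0.01,0],[0,0,0.015,0],[0,0,0.015,0],[0,0,0.008,0],[0,0,0,0],[0,0,0,0],[0,0,0,0]]'
python3 - <<'E'
from h import *
s=r.sense();print(s['tool_pos'],s['tcp_rot'],s['time'],s['ft_force'],s['wrist_torque'])
im=r.snapshot("wrist")[:,:,::-1];a=cv2.resize(im,(768,576))[0:420]
cv2.imwrite("pics/w4.png",a)
E
```

```text
time: 7.8
tool_pos: [513.8, 195.4, 244.7]
tcp_rot: [-180.0, 0.0, -14.2]
ft_force: [-0.4, -0.3, -4.4]
finger_gap: 17.0
grip_force: 78.8
time: 8.5
tool_pos: [514.9, 195.2, 197.5]
tcp_rot: [-180.0, -0.1, -14.2]
ft_force: [-0.9, 0.3, -4.9]
finger_gap: 16.9
grip_force: 78.8
[514.92152712 195.23676937 197.48351163] [-1.79963096e+02 -6.27591686e-02 -1.42032793e+01] 8.5 [-0.85134104  0.27514255 -4.85272222] [0.03993104 0.00166489 0.03979382]
```

View pics/w4.png

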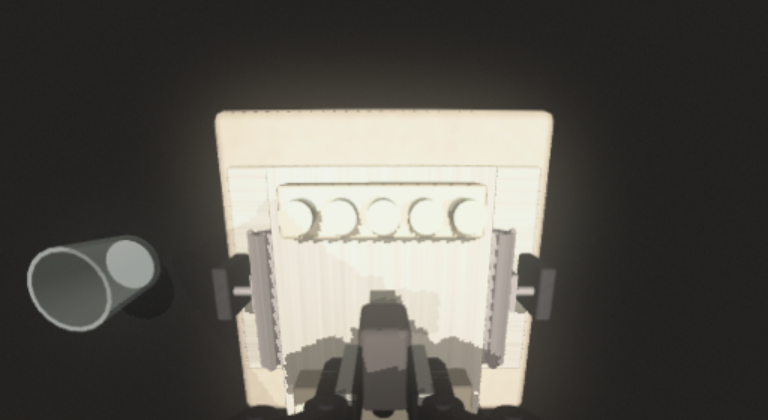

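The tray sits just above the rollers, with its ears mid (382) about 1 mm left of the deck mid (384.5). I'll nudge it +1.2 mm in tool y and ease down.

```bash
python3 -m handwheel '[[0,0.0012,0,0],[0,0,0.002,0],[0,0,0.002,0],[0,0,0.002,0],[0,0,0.001,0],[0,0,0,0],[0,0,0,0]]'
python3 -m handwheel '[[0,0,0.0015,0],[0,0,0.0015,0],[0,0,0.001,0],[0,0,0,0],[0,0,0,0]]'
python3 - <<'E'
from h import *
s=r.sense();print(s['tool_pos'],s['ft_force'],s['wrist_torque'])
E
```

```text
time: 9.25
tool_pos: [514.1, 193.9, 189.7]
tcp_rot: [180.0, 0.0, -14.2]
ft_force: [-0.2, -0.7, -4.4]
finger_gap: 16.7
grip_force: 78.8
time: 9.75
tool_pos: [514.6, 194.5, 186.4]
tcp_rot: [-179.9, -0.1, -14.2]
ft_force: [0.6, 4.8, 1.6]
finger_gap: 17.2
grip_force: 79.4
[514.60684385 194.45384837 186.38115918] [0.62025111 4.80026919 1.55862036] [ 0.86089602 -0.20059398 -0.03564959]
```

The −y roller touches first (Fy +4.8 N), so I'll give way towards +y.

```bash
python3 -m handwheel '[[0,-0.001,0,0],[0,0,0,0],[0,0,0,0]]'
python3 -m handwheel '[[0,0,0.0015,0],[0,0,0.001,0],[0,0,0,0],[0,0,0,0]]'
python3 - <<'E'
from h import *
s=r.sense();print(s['tool_pos'],s['ft_force'],s['wrist_torque'])
E
```

```text
time: 10.05
tool_pos: [514.7, 194.7, 186.2]
tcp_rot: [180.0, -0.0, -14.2]
ft_force: [0.6, 1.9, 3.6]
finger_gap: 16.8
grip_force: 79.8
time: 10.45
tool_pos: [514.8, 194.7, 183.9]
tcp_rot: [-180.0, -0.1, -14.2]
ft_force: [0.2, 1.3, 5.3]
finger_gap: 16.8
grip_force: 80.1
[514.83955286 194.74255568 183.93866616] [0.22329173 1.33616772 5.27129938] [ 0.19806164 -0.02689649 -0.04085027]
```

```bash
python3 -m handwheel '[[0,-0.0005,0.001,0],[0,0,0.001,0],[0,0,0.001,0],[0,0,0,0],[0,0,0,0]]'
python3 -m handwheel '[[0,0,0.001,0],[0,0,0.001,0],[0,0,0,0],[0,0,0,0]]'
python3 - <<'E'
from h import *
s=r.sense();print(s['tool_pos'],s['ft_force'],s['wrist_torque'])
E
```

```text
time: 10.95
tool_pos: [515.1, 195.2, 181.4]
tcp_rot: [-180.0, -0.1, -14.2]
ft_force: [0.1, 0.9, 7.9]
finger_gap: 17.1
grip_force: 80.3
time: 11.35
tool_pos: [514.5, 194.8, 178.2]
tcp_rot: [180.0, -0.0, -14.2]
ft_force: [-0.4, -3.4, 2.4]
finger_gap: 16.8
grip_force: 79.8
[514.53298643 194.7973052  178.16127752] [-0.43661278 -3.38563938  2.41440427] [ 0.12959889 -0.10866405  0.07656842]
```

```bash
python3 -m handwheel '[[0,0,0.001,0],[0,0,0,0],[0,0,0,0]]'
python3 -m handwheel '[[0,0,0.001,0],[0,0,0,0],[0,0,0,0]]'
python3 -m handwheel '[[0,0,0.001,0],[0,0,0,0],[0,0,0,0]]'
python3 - <<'E'
from h import *
s=r.sense();print(s['tool_pos'],s['ft_force'],s['wrist_torque'])
E
```

```text
time: 11.65
tool_pos: [514.4, 194.9, 176.8]
tcp_rot: [180.0, 0.0, -14.2]
ft_force: [-0.2, -4.1, 1.7]
finger_gap: 16.7
grip_force: 79.6
time: 11.95
tool_pos: [513.6, 195.1, 174.5]
tcp_rot: [179.9, 0.1, -14.2]
ft_force: [1.0, -2.3, -7.4]
finger_gap: 16.8
grip_force: 78.4
time: 12.25
tool_pos: [513.6, 195.1, 173.6]
tcp_rot: [179.9, 0.1, -14.2]
ft_force: [0.9, -3.0, -14.5]
finger_gap: 16.9
grip_force: 78.5
[513.55742847 195.09156454 173.55225755] [  0.87390657  -2.97957204 -14.54899935] [-0.39852073 -0.36794793  0.0013738 ]
```

```bash
python3 -m handwheel '[[0,0.0004,0.0005,0],[0,0,0,0],[0,0,0,0]]'
python3 -m handwheel '[[0,0,0.0005,0],[0,0,0,0],[0,0,0,0]]'
python3 -m handwheel '[[0,0,0.0005,0],[0,0,0,0],[0,0,0,0]]'
python3 - <<'E'
from h import *
s=r.sense();print(s['tool_pos'],s['ft_force'],s['wrist_torque'])
E
```

```text
time: 12.55
tool_pos: [514.0, 194.9, 174.3]
tcp_rot: [180.0, 0.1, -14.2]
ft_force: [-0.1, -3.7, -12.5]
finger_gap: 16.8
grip_force: 78.8
time: 12.85
tool_pos: [514.4, 195.0, 174.4]
tcp_rot: [-180.0, -0.0, -14.2]
ft_force: [-0.7, -3.4, -11.5]
finger_gap: 16.8
grip_force: 78.9
time: 13.15
tool_pos: [514.6, 195.1, 174.1]
tcp_rot: [-180.0, -0.0, -14.2]
ft_force: [-1.1, -3.3, -9.4]
finger_gap: 17.0
grip_force: 79.2
[514.6143187  195.07524512 174.10671518] [-1.05027905 -3.29561878 -9.39952998] [-0.34215697  0.07893228  0.02292767]
```

The tray is on the lands with a light press of about 5 N. I'll feel along −x first, where the image puts the balls.

```bash
python3 -m handwheel '[[-0.0005,0.0003,0,0],[-0.0005,0.0003,0,0],[0,0,0,0],[0,0,0,0]]'
python3 -m handwheel '[[-0.0005,0,0,0],[-0.0005,0,0,0],[0,0,0,0],[0,0,0,0]]'
python3 -m handwheel '[[-0.0005,0,0,0],[-0.0005,0,0,0],[0,0,0,0],[0,0,0,0]]'
python3 - <<'E'
from h import *
s=r.sense();print(s['tool_pos'],s['ft_force'],s['wrist_torque'])
E
```

```text
time: 13.55
tool_pos: [513.5, 194.6, 173.7]
tcp_rot: [-180.0, -0.0, -14.2]
ft_force: [1.2, -2.5, -9.9]
finger_gap: 16.8
grip_force: 79.1
time: 13.95
tool_pos: [512.4, 194.8, 173.6]
tcp_rot: [180.0, -0.0, -14.2]
ft_force: [1.7, -2.4, -12.0]
finger_gap: 17.1
grip_force: 78.8
time: 14.35
tool_pos: [511.4, 195.1, 173.7]
tcp_rot: [180.0, -0.0, -14.2]
ft_force: [3.4, -3.5, -12.6]
finger_gap: 17.2
grip_force: 78.7
[511.37403134 195.1212357  173.66866136] [  3.41962184  -3.5349701  -12.64193929] [-0.4651887  -0.83134368  0.03836983]
```

```bash
python3 -m handwheel '[[0,0.0004,0.0005,0],[0,0,0.0005,0],[0,0,0,0],[0,0,0,0]]'
python3 -m handwheel '[[0,0,0.0005,0],[0,0,0,0],[0,0,0,0]]'
python3 - <<'E'
from h import *
s=r.sense();print(s['tool_pos'],s['ft_force'],s['wrist_torque'])
E
```

```text
time: 14.75
tool_pos: [511.1, 194.8, 172.5]
tcp_rot: [180.0, 0.0, -14.2]
ft_force: [2.7, -2.7, -12.6]
finger_gap: 16.7
grip_force: 78.7
time: 15.05
tool_pos: [511.0, 194.8, 171.8]
tcp_rot: [180.0, 0.0, -14.2]
ft_force: [2.5, -1.3, -15.5]
finger_gap: 17.0
grip_force: 78.5
[511.00056367 194.7804866  171.79994419] [  2.51267565  -1.306695   -15.4810833 ] [-0.35988112 -0.81889178 -0.06230646]
```

The grooves have been found: the tray is sinking and being pulled down. I'll follow, giving way to the side force (+x).

```bash
python3 -m handwheel '[[0.0004,0.0002,0.0005,0],[0,0,0.0005,0],[0,0,0,0],[0,0,0,0]]'
python3 -m handwheel '[[0.0002,0,0.0005,0],[0,0,0,0],[0,0,0,0]]'
python3 - <<'E'
from h import *
s=r.sense();print(s['tool_pos'],s['ft_force'],s['wrist_torque'])
E
```

```text
time: 15.45
tool_pos: [511.4, 194.5, 170.9]
tcp_rot: [180.0, 0.0, -14.2]
ft_force: [3.0, -0.0, -15.2]
finger_gap: 16.6
grip_force: 78.5
time: 15.75
tool_pos: [511.7, 194.6, 170.6]
tcp_rot: [-180.0, 0.0, -14.2]
ft_force: [3.2, -0.2, -16.2]
finger_gap: 16.9
grip_force: 78.6
[511.67037388 194.55275761 170.59195077] [  3.15148629  -0.178248   -16.17122665] [-0.09393871 -0.54207298  0.04920086]
```

```bash
python3 -m handwheel '[[0.0005,0,0.0005,0],[0,0,0,0],[0,0,0,0]]'
python3 -m handwheel '[[0.0005,0,0.0005,0],[0,0,0,0],[0,0,0,0]]'
python3 -m handwheel '[[0.0003,0,0.0005,0],[0,0,0,0],[0,0,0,0]]'
python3 - <<'E'
from h import *
s=r.sense();print(s['tool_pos'],s['ft_force'],s['wrist_torque'])
E
```

```text
time: 16.05
tool_pos: [512.2, 194.6, 170.4]
tcp_rot: [-180.0, 0.0, -14.2]
ft_force: [0.8, 1.5, -13.8]
finger_gap: 16.9
grip_force: 78.8
time: 16.35
tool_pos: [512.8, 194.5, 170.0]
tcp_rot: [-180.0, -0.0, -14.2]
ft_force: [0.2, 2.1, -10.9]
finger_gap: 16.7
grip_force: 79.2
time: 16.65
tool_pos: [513.4, 194.4, 169.8]
tcp_rot: [-180.0, -0.0, -14.2]
ft_force: [0.3, 3.4, -7.6]
finger_gap: 17.1
grip_force: 79.7
[513.42898739 194.40928759 169.76869216] [ 0.33119809  3.37978927 -7.61794412] [0.53762475 0.0313325  0.07631405]
```

```bash
python3 -m handwheel '[[0,-0.0006,0,0],[0,0,0,0],[0,0,0,0]]'
python3 -m handwheel '[[0,0,0.0005,0],[0,0,0,0],[0,0,0,0]]'
python3 -m handwheel '[[0,0,0.0005,0],[0,0,0,0],[0,0,0,0]]'
python3 - <<'E'
from h import *
s=r.sense();print(s['tool_pos'],s['tcp_rot'],s['ft_force'],s['wrist_torque'])
E
```

```text
time: 16.95
tool_pos: [513.5, 194.7, 169.6]
tcp_rot: [-180.0, -0.0, -14.2]
ft_force: [-0.3, 2.2, -5.5]
finger_gap: 17.0
grip_force: 79.9
time: 17.25
tool_pos: [513.7, 194.8, 169.5]
tcp_rot: [-180.0, -0.1, -14.2]
ft_force: [-1.2, 2.3, -0.1]
finger_gap: 16.9
grip_force: 80.5
time: 17.55
tool_pos: [513.9, 194.9, 169.3]
tcp_rot: [-179.9, -0.1, -14.2]
ft_force: [-0.8, 2.3, 6.1]
finger_gap: 16.6
grip_force: 81.2
[513.88346173 194.91433895 169.25697626] [-1.79942760e+02 -9.48133465e-02 -1.42002276e+01] [-0.7558342   2.31028947  6.08997718] [0.20702595 0.25119233 0.02183654]
```

```bash
python3 -m handwheel '[[0.0006,0,-0.0008,0],[0,0,0,0],[0,0,0,0]]'
python3 -m handwheel '[[-0.0012,0,0,0],[0,0,0,0],[0,0,0,0]]'
```

```text
time: 17.85
tool_pos: [513.9, 194.8, 169.3]
tcp_rot: [-180.0, -0.0, -14.2]
ft_force: [-1.6, 4.2, 4.3]
finger_gap: 17.4
grip_force: 81.0
time: 18.15
tool_pos: [513.4, 194.9, 169.3]
tcp_rot: [-180.0, -0.1, -14.2]
ft_force: [4.5, 3.7, 2.1]
finger_gap: 16.8
grip_force: 80.7
```

The tray is held firmly in x and z, so it's home. I'll relax and let go.

```bash
python3 -m handwheel '[[0.0006,-0.0008,0,0],[0,0,0,0],[0,0,0,0]]' - 20
python3 -m handwheel '[[0,0,0,0],[0,0,0,0],[0,0,0,0],[0,0,0,0],[0,0,0,0],[0,0,0,0]]' 0.06
python3 -m handwheel '[[0,0,-0.01,0],[0,0,-0.02,0],[0,0,-0.03,0],[0,0,-0.04,0],[0,0,-0.04,0],[0,0,-0.03,0],[0,0,0,0],[0,0,0,0]]'
python3 - <<'E'
from h import *
s=r.sense();print(s['tool_pos'],s['tcp_rot'],s['time'],s['ft_force'])
c=cam("wrist",s)
im=r.snapshot("wrist")[:,:,::-1];cv2.imwrite("pics/w5.png",cv2.resize(im,(768,576)))
E
```

```text
time: 18.45
tool_pos: [513.6, 195.1, 169.2]
tcp_rot: [180.0, -0.0, -14.2]
ft_force: [1.9, -0.2, 4.6]
finger_gap: 17.1
grip_force: 81.1
time: 19.05
tool_pos: [513.3, 195.5, 168.9]
tcp_rot: [180.0, 0.0, -14.2]
ft_force: [0.1, -0.4, -0.0]
finger_gap: 59.9
grip_force: 0.0
time: 19.85
tool_pos: [513.9, 195.6, 340.6]
tcp_rot: [-179.9, -0.1, -14.2]
ft_force: [-0.5, -0.3, -0.0]
finger_gap: 59.9
grip_force: 0.0
[513.90219979 195.58264976 340.56710922] [-1.79924551e+02 -1.34750470e-01 -1.42039640e+01] 19.85 [-0.48468348 -0.2992544  -0.03756674]
```

View pics/w5.png

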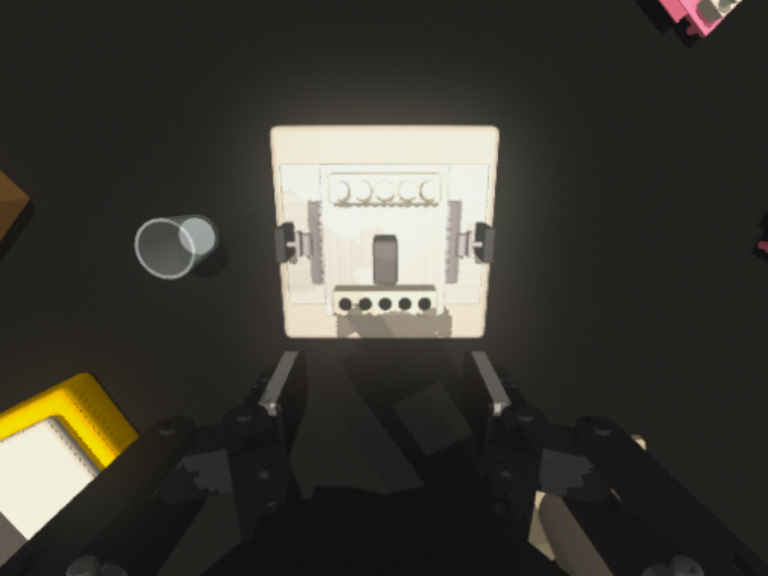

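The tray sits square on the deck between the rollers (302 and 465, v 243), the rollers lie over its ears, and the bystanders haven't moved.

```bash
python3 -c "
from bench import r
print(r.hand_in())"
```

```text
the job is handed in; nothing more can be done
None
```

The vial tray is docked on the shaker deck, released, and handed in at about 20 s of the 61 s allowed. The wrist force feel and the last picture both show it home on the balls with both rollers over its ears; no verdict came back with the hand-in.

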